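# Cover the primer pot before spraying

### The job

Before the next coat is sprayed, close the red mixing pot against overspray: pick up the cover with the red knob and set it gently (placed, not dropped) on the red pot, so that it is centred, seated all round on the rim and level, then let go. Leave the red pot standing about where it is, and leave the blue pot and the blue-knobbed cover where they are.

Things in the scene. Friction and masses are not known exactly. Their poses are not given: they have to be found in the camera images.
- red_pot: The pot to close: open aluminium mixing pot, empty, its upper half red: a plain round can, outside diameter 100 mm, wall 4 mm, height 80 mm, standing upright; about 0.45 kg. Origin at the centre of its underside, z up, so the rim lies 80 mm above the origin.
- red_lid: The cover to use: aluminium cover, about 0.16 kg: plate dia. 116 mm at 12 to 17 mm above the origin; red upright knob dia. 26 mm at 17 to 55 mm, in a red ring; boss dia. 66 mm beneath at 0 to 12 mm. Origin on the axis under the boss, z up to the knob. Starts flat on the table. Seated, the boss hangs in the pot (13 mm play all round), plate on the rim, origin 68 mm above the pot's.
- blue_pot: To be left open: open aluminium mixing pot, empty, its upper half blue: a plain round can, outside diameter 100 mm, wall 4 mm, height 80 mm, standing upright; about 0.45 kg. Origin at the centre of its underside, z up, so the rim lies 80 mm above the origin.
- blue_lid: To be left where it lies: aluminium cover, about 0.16 kg: plate dia. 116 mm at 12 to 17 mm above the origin; blue upright knob dia. 26 mm at 17 to 55 mm, in a blue ring; boss dia. 66 mm beneath at 0 to 12 mm. Origin on the axis under the boss, z up to the knob. Starts flat on the table. Seated, the boss hangs in the pot (13 mm play all round), plate on the rim, origin 68 mm above the pot's.
Mind the look-alikes: they are no part of the job. What is shaped like the red_pot but green is not meant.

How it is judged (in metres and radians):
At the end, for the whole second after the job is handed in: Red cover on red pot, knob up: axes within 16 mm, plate height within 4 mm of seated, level within 10 degrees. Red pot upright within 10 degrees on the table, within 60 mm of its start. Both still. Blue pot and blue cover within 30 mm of their starts (horizontal distance between red_lid and red_pot below 0.016 m and z of red_lid in the frame of red_pot between 0.064 and 0.072 m and angle between each of red_lid, red_pot's own z axis and vertical below 0.175 rad and height (world z) of red_pot below 0.01 m and distance of red_pot from where it was at the start of the episode below 0.06 m and linear speed of each of red_lid, red_pot below 0.03 m/s and angular speed of red_lid below 0.3 rad/s and distance of each of blue_pot, blue_lid from where it was at the start of the episode below 0.03 m); the robot touches nothing.
It fails at once if the red cover is dropped (moves faster than 0.5 m/s with no finger on it: a fall of more than about 13 mm) (contact force between the fingers and red_lid below 0.02 N and linear speed of red_lid above 0.5 m/s).
It fails at once if the blue pot or the blue cover is moved by more than 30 mm (distance of any of blue_pot, blue_lid from where it was at the start of the episode above 0.03 m).
It also fails if it takes over 43 s, if anything falls off the work surface, if the arm or the gripper's body presses on something with over 40 N, if the wrist force passes 120 N, or if a joint passes its speed limit or range.

### The arm

A 6-joint arm with a two-finger parallel gripper is mounted at the origin on the work surface. World frame = base frame: x ahead of the robot, y to its left, z up, the work surface at z = 0. Lengths are in mm, angles in rad, forces in N, time in s.
With the tool pointing down it reaches from about 350 to 775 mm from the base axis. Payload 7.3 kg.
Tool frame: the origin (TCP) lies at the centre of the arm's flange, where the gripper is bolted on; the fingertips stand 178 mm ahead of it and the grasp point (between the pads) lies 159 mm ahead of it; z points along the fingers, y is the direction in which the jaws open and shut (so a half turn about z gives the same grasp; the last joint's range is limited). The gripper opens to 92 mm and grips with 3 to 60 N. Pads are 19 mm wide; open, the fingers measure 130 mm over their backs; the gripper's body (75 mm by 190 mm) begins 47 mm behind the grasp point.
Start: joints at [1.01, 0.342, 1.524, -0, 1.275, -0.146], TCP at [211.558, 480.49, 404.741] pointing down, gripper open.
Joint ranges: [-2.53, 2.53], [-0.77, 2.02], [0.04, 2.7], [-1, 4.14], [0.28, 2.66], [-3.11, 3.11]. Speed limits (rad/s): [2.57, 2.57, 3.14, 3.14, 3.14, 3.14].

### API

Orientations are given as [roll, pitch, yaw] about the fixed x, y, z axes, in that order (R = Rz(yaw) Ry(pitch) Rx(roll)).
In Python, from plant import get_obs, capture, close_job gives the robot as it stands. The module is installed in compiled form; this text tells all that it offers.
- The arm moves only by the shell command python3 -m pendant 'ROWS'. ROWS is JSON, a list of rows, each a list of 3 entries, a list of its own where there are three numbers: the shift along the tool's x, y, z in m, then the turn, a rotation vector about the tool's x, y, z in rad, then the finger opening in m, from 0 to 0.0918. In form: [[[tx, ty, tz], [wx, wy, wz], fingers], ...]. A call has 1 to 10 rows; each row is the pose to reach, as a shift and turn from the pose commanded when the call began, along the tool's axes at that moment; what a row does not reach only later rows make up. A row lasts 1/12 s, in which the tool goes at most 41.7 mm and 7.16 degrees, less where a joint would pass 70% of its speed; a pose out of reach is approached as far as the arm can. A call with a gripper value outside its range is refused whole. The fingers move at their own pace and stop on an object; the grip force is fixed at half the most. Time passes only in rows, so rows that repeat a pose let the fingers close. It gives the time, the measured TCP pose, the force and the opening at its end, in the units of the state.
- get_obs(): the state, without advancing time (a new reading comes with each control period).
- capture(name): name is "side" or "top" or "wrist"; returns a dict with "color" (384x512x3 uint8, red, green, blue), "mtx" (3x3 intrinsics, pixels), "rvec" (rotation vector, rad) and "tvec" (3), from world to camera coordinates, as OpenCV has them. Camera axes: x right, y down, z forward; pixel columns grow to the right and rows downward; lengths in mm; the calibration is good to about 2 mm. A picture is of the moment at which its call begins. There is no depth.
- close_job(): hands the job in, once; it reports no verdict.
The state is a dict: "time": time; "joint_positions": joint angles; "dq": joint speeds; "tau": joint torques, N m; "tool_pos": TCP position; "tcp_rot": TCP orientation; "contact_force": force on the tool from outside, world axes, zero at the start; "moment": the same for the moment, N m; "grip_width": finger opening in mm.
Only numpy, scipy, OpenCV 4.12 (cv2) and the standard library are available. Lean on these libraries where they do the work, as an engineer would, in place of code of your own. Each camera call takes 0.05 s, during which the arm holds its last target. There are 200 camera calls.

## Working session

There is one attempt and no reset: what is moved stays moved. The work goes in short steps, Python scripts to look and compute and a shell command to move; the robot and the scene stay as the last step left them, time stands still between calls to the robot, and variables do not carry over. Pictures are saved under pics/ and viewed, about 8 in all and at most 12, crops included, and the job is handed in when it is done.

```bash
mkdir -p pics
cat > h.py <<'E'
import numpy as np, cv2
from plant import get_obs, capture
def ray(c,u,v):
    R=cv2.Rodrigues(np.array(c['rvec'],float))[0]; t=np.array(c['tvec'],float).ravel()
    d=R.T@np.linalg.inv(np.array(c['mtx']))@np.array([u,v,1.0]); return -R.T@t,d
def onz(c,u,v,z):
    o,d=ray(c,u,v); return o+d*(z-o[2])/d[2]
def save(c,n): cv2.imwrite(f'pics/{n}.png',c['color'][:,:,::-1])
def blobs(c,col,amin=30):
    hsv=cv2.cvtColor(np.ascontiguousarray(c['color']),cv2.COLOR_RGB2HSV); H,S,V=cv2.split(hsv)
    m={'red':(H<8)|(H>172),'blue':(H>100)&(H<130),'green':(H>40)&(H<85)}[col]&(S>110)&(V>50)
    n,l,s,ce=cv2.connectedComponentsWithStats(m.astype(np.uint8))
    return [(s[i].tolist(),ce[i].round(1).tolist()) for i in range(1,n) if s[i][4]>=amin]
E
python3 - <<'E'
from h import *
o=get_obs();print(o['time'],o['tool_pos'],o['tcp_rot'],o['grip_width'])
ims=[]
for n in('top','side'):
    c=capture(n);save(c,n+'0');ims.append(c['color'])
    print(n,ray(c,256,192))
    for k in('red','blue','green'):
        for b in blobs(c,k):print(k,b,onz(c,*b[1],0).round(),onz(c,*b[1],80).round())
im=np.hstack(ims)[:,:,::-1];cv2.imwrite('pics/both.png',cv2.resize(im,(800,300)))
E
```

```text
0.0 [211.46804698 480.36670427 404.03747509] [-3.14002878e+00 -2.54058928e-04  2.72683863e+00] 91.59510216313895
top (array([ 326.81156979,  -13.75098037, 1008.18332275]), array([ 0.1990714 , -0.01664122, -0.97989459]))
red ([318, 124, 42, 42, 434], [338.1, 143.2]) [ 644. -255.    0.] [ 619. -236.   80.]
red ([129, 172, 33, 32, 791], [145.2, 187.7]) [565. 250.   0.] [546. 229.  80.]
blue ([191, 195, 42, 43, 229], [212.0, 215.5]) [480.  84.   0.] [468.  76.  80.]
blue ([267, 213, 32, 33, 843], [282.4, 228.6]) [433. -89.   0.] [425. -83.  80.]
green ([380, 186, 43, 42, 898], [395.9, 207.9]) [ 463. -379.    0.] [ 452. -350.   80.]
side (array([283.96093511, 464.85766849, 606.55406045]), array([ 0.27618243, -0.59248687, -0.75695925]))
red ([237, 87, 37, 32, 776], [255.1, 102.2]) [ 656. -316.    0.] [ 607. -213.   80.]
red ([146, 253, 45, 40, 1397], [167.9, 272.0]) [567. 242.   0.] [529. 271.  80.]
blue ([467, 0, 13, 8, 76], [473.3, 3.3]) [  146. -1352.     0.] [  165. -1113.    80.]
blue ([284, 161, 34, 28, 694], [300.5, 175.2]) [ 435. -103.    0.] [415. -28.  80.]
blue ([229, 186, 50, 49, 988], [253.2, 209.8]) [489.  38.   0.] [462.  95.  80.]
green ([312, 79, 39, 43, 1107], [331.2, 99.7]) [ 464. -425.    0.] [ 440. -308.   80.]
```

View pics/top0.png

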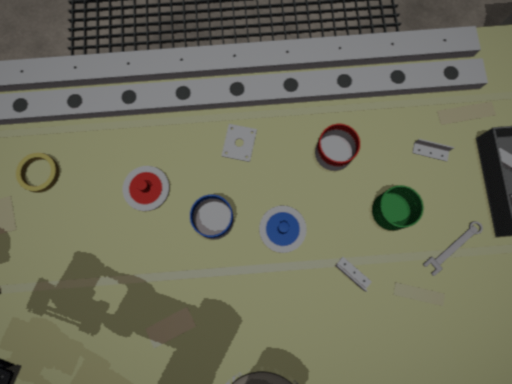

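View pics/side0.png

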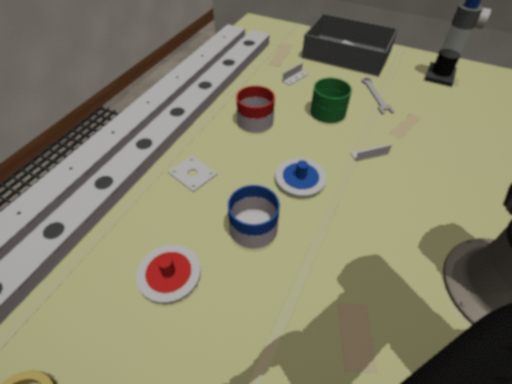

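The top view shows the red lid at about (145,188) and the red pot at about (339,145). The blue pot is at (212,216), the blue lid at (283,229) and the green decoy at (397,208). The side view agrees. Next I'll fit circles of known radius.

```bash
cat >> h.py <<'E'
from scipy.optimize import least_squares
def mask(c,col):
    H,S,V=cv2.split(cv2.cvtColor(np.ascontiguousarray(c['color']),cv2.COLOR_RGB2HSV))
    return ({'red':(H<8)|(H>172),'blue':(H>100)&(H<130)}[col]&(S>110)&(V>50)).astype(np.uint8)
def circ(c,m,z,r=None,far=False):
    """fit circle on plane z to outer contour of mask; far: only half away from camera"""
    k=max(cv2.findContours(m,cv2.RETR_EXTERNAL,cv2.CHAIN_APPROX_NONE)[0],key=cv2.contourArea)[:,0]
    P=np.array([onz(c,u,v,z)[:2] for u,v in k]); o=ray(c,0,0)[0][:2]
    if far:
        d=P.mean(0)-o; P=P[(P-P.mean(0))@d>0]
    f=lambda p:np.hypot(*(P-p[:2]).T)-(r or p[2])
    s=least_squares(f,[*P.mean(0),r or 40],loss='soft_l1',f_scale=2.)
    return s.x.round(1),np.sqrt((f(s.x)**2).mean()).round(2)
E
python3 - <<'E'
from h import *
for n in('top','side'):
    c=capture(n);M=mask(c,'red');C,S=(None,None)
    nn,l,s,ce=cv2.connectedComponentsWithStats(M)
    for i in range(1,nn):
        if s[i][4]<300:continue
        m=(l==i).astype(np.uint8);pot=ce[i][1]<170
        print(n,'pot' if pot else 'lid',circ(c,m,80,None,True) if pot else circ(c,m,17), circ(c,m,80,50,True) if pot else '')
E
```

```text
top pot (array([ 620.5, -238.7,   47.3]), np.float64(0.61)) (array([ 617.9, -236.5,   50. ]), np.float64(1.4))
top lid (array([561.5, 245.8,  39.5]), np.float64(0.72)) 
side pot (array([ 616.9, -232.8,   46.5]), np.float64(0.97)) (array([ 615. , -229.1,   50. ]), np.float64(2.33))
side lid (array([559.5, 246.9,  39.5]), np.float64(0.57))
```

```bash
python3 -m pendant '[[[-0.015,-0.0027,0.0027],[0,0,0],0.0918],[[-0.045,-0.008,0.008],[0,0,0],0.0918],[[-0.08,-0.0142,0.0142],[0,0,0],0.0918],[[-0.118,-0.021,0.021],[0,0,0],0.0918],[[-0.156,-0.0277,0.0277],[0,0,0],0.0918],[[-0.194,-0.0345,0.0345],[0,0,0],0.0918],[[-0.232,-0.0412,0.0412],[0,0,0],0.0918],[[-0.27,-0.048,0.048],[0,0,0],0.0918],[[-0.308,-0.0547,0.0547],[0,0,0],0.0918],[[-0.342,-0.0608,0.0608],[0,0,0],0.0918]]'
python3 -m pendant '[[[-0.03,-0.0053,0.0053],[0,0,0],0.0918],[[-0.052,-0.0093,0.0093],[0,0,0],0.0918],[[-0.065,-0.0117,0.0117],[0,0,0],0.0918],[[-0.0717,-0.0127,0.013],[0,0,0],0.0918],[[-0.0717,-0.0127,0.013],[0,0,0],0.0918],[[-0.0717,-0.0127,0.013],[0,0,0],0.0918]]'
cat >> h.py <<'E'
def delta(tgt,pos=None,rot=None):
    from scipy.spatial.transform import Rotation as Ro
    o=get_obs(); R=Ro.from_euler('xyz',o['tcp_rot'] if rot is None else rot).as_matrix()
    return (R.T@(np.array(tgt)-(o['tool_pos'] if pos is None else pos))).round(1)
E
python3 - <<'E'
from h import *
c=capture('wrist');save(c,'w1');print(ray(c,256,192))
o=get_obs();print(o['tool_pos'],o['tcp_rot'],o['contact_force'])
m=mask(c,'red');print(blobs(c,'red'),circ(c,m,17))
print(delta([560.5,246.5,201]))
E
```

```text
time: 1.03
tool_pos: [501.8, 285.3, 343.3]
tcp_rot: [-3.141, -0.0, 2.726]
contact_force: [0.3, 1.1, 0.3]
grip_width: 91.6
time: 1.53
tool_pos: [559.9, 247.1, 331.0]
tcp_rot: [3.142, -0.001, 2.727]
contact_force: [0.6, 0.2, 0.1]
grip_width: 91.8
(array([491.84170381, 279.15103149, 310.59860265]), array([ 0.25331224, -0.11443925, -0.96060082]))
[559.67991598 247.41522198 331.15443234] [ 3.14140211e+00 -4.91452608e-04  2.72784627e+00] [-1.21426271  0.01124959 -0.27327245]
[([212, 135, 92, 89, 6388], [257.3, 179.3])] (array([560.2, 249.4,  41.1]), np.float64(0.27))
[ -1.2  -0.5 130.2]
```

View pics/w1.png

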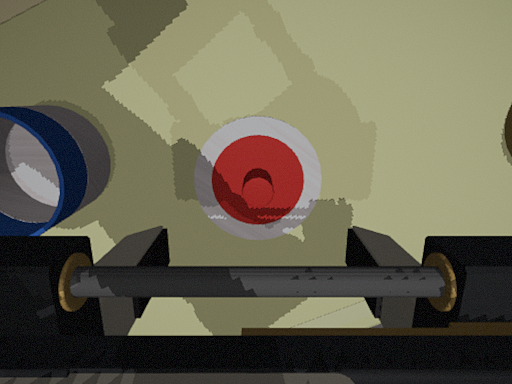

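The wrist view shows the red lid with its knob at about (258,188), centred between the jaws, and the blue pot well clear on the left. I'll descend and grip.

```bash
python3 -m pendant '[[[0,0.001,0.01],[0,0,0],0.0918],[[0,0.001,0.03],[0,0,0],0.0918],[[0,0.001,0.052],[0,0,0],0.0918],[[0,0.001,0.074],[0,0,0],0.0918],[[0,0.001,0.094],[0,0,0],0.0918],[[0,0.001,0.11],[0,0,0],0.0918],[[0,0.001,0.121],[0,0,0],0.0918],[[0,0.001,0.127],[0,0,0],0.0918],[[0,0.001,0.13],[0,0,0],0.0918],[[0,0.001,0.13],[0,0,0],0.0918]]'
python3 -m pendant '[[[0,0,0],[0,0,0],0.07],[[0,0,0],[0,0,0],0.05],[[0,0,0],[0,0,0],0.035],[[0,0,0],[0,0,0],0.03],[[0,0,0],[0,0,0],0.025],[[0,0,0],[0,0,0],0.015],[[0,0,0],[0,0,0],0.01],[[0,0,0],[0,0,0],0.01],[[0,0,0],[0,0,0],0.01],[[0,0,0],[0,0,0],0.01]]'
```

```text
time: 2.42
tool_pos: [560.8, 247.8, 200.8]
tcp_rot: [3.142, -0.0, 2.727]
contact_force: [-1.1, -0.3, 0.2]
grip_width: 91.8
time: 3.25
tool_pos: [561.0, 247.4, 200.9]
tcp_rot: [3.142, 0.0, 2.727]
contact_force: [-0.4, -0.9, -0.1]
grip_width: 29.7
```

```bash
python3 -m pendant '[[[0,0,0],[0,0,0],0.0],[[0,0,0],[0,0,0],0.0],[[0,0,0],[0,0,0],0.0],[[0,0,0],[0,0,0],0.0],[[0,0,0],[0,0,0],0.0],[[0,0,0],[0,0,0],0.0]]'
python3 -m pendant '[[[0,0,-0.003],[0,0,0],0.0],[[0,0,-0.01],[0,0,0],0.0],[[0,0,-0.022],[0,0,0],0.0],[[0,0,-0.037],[0,0,0],0.0],[[0,0,-0.055],[0,0,0],0.0],[[0,0,-0.075],[0,0,0],0.0],[[0,0,-0.095],[0,0,0],0.0],[[0,0,-0.11],[0,0,0],0.0],[[0,0,-0.118],[0,0,0],0.0],[[0,0,-0.12],[0,0,0],0.0]]'
python3 - <<'E'
from h import *
c=capture('wrist');save(c,'w2');o=get_obs();print(o['tool_pos'],o['tcp_rot'],o['contact_force'],o['grip_width'])
c=capture('side');save(c,'s2')
E
```

```text
time: 3.75
tool_pos: [560.9, 247.4, 200.9]
tcp_rot: [-3.142, -0.0, 2.727]
contact_force: [-0.6, 0.5, 0.3]
grip_width: 25.6
time: 4.58
tool_pos: [561.2, 247.5, 323.6]
tcp_rot: [3.139, 0.003, 2.727]
contact_force: [0.1, 0.0, -1.4]
grip_width: 25.3
[561.00926693 247.44455581 322.54470816] [3.13987272e+00 1.91365027e-03 2.72677857e+00] [-0.31903658 -0.58533435 -1.75554341] 25.44869488465636
```

View pics/w2.png

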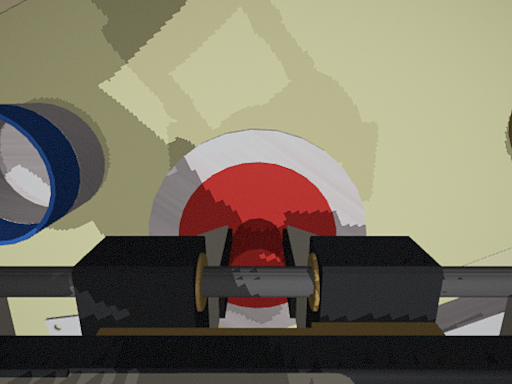

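The wrist view shows the lid gripped by its knob at about (258,262) and level. Next I'll move to a spot beside the red pot and measure both the held lid and the pot up close.

```bash
python3 -m pendant '[[[-0.005,-0.0066,0],[0,0,0],0],[[-0.0145,-0.0191,0],[0,0,0],0],[[-0.0275,-0.0362,0],[0,0,0],0],[[-0.0435,-0.0573,0],[0,0,0],0],[[-0.061,-0.0804,0],[0,0,0],0],[[-0.0785,-0.1034,0],[0,0,0],0],[[-0.096,-0.1265,0],[0,0,0],0],[[-0.1135,-0.1495,0],[0,0,0],0],[[-0.131,-0.1726,0],[0,0,0],0],[[-0.1485,-0.1956,0],[0,0,0],0]]'
python3 -m pendant '[[[-0.0175,-0.023,0],[0,0,0],0],[[-0.034,-0.0448,0],[0,0,0],0],[[-0.049,-0.0646,0],[0,0,0],0],[[-0.062,-0.0817,0],[0,0,0],0],[[-0.072,-0.0949,0],[0,0,0],0],[[-0.079,-0.104,0],[0,0,0],0],[[-0.083,-0.1094,0],[0,0,0],0],[[-0.083,-0.1094,0],[0,0,0],0],[[-0.083,-0.1094,0],[0,0,0],0],[[-0.083,-0.1094,0],[0,0,0],0]]'
python3 - <<'E'
from h import *
c=capture('wrist');save(c,'w3');o=get_obs();print(o['tool_pos'],o['tcp_rot'],o['contact_force'],o['grip_width'])
print(blobs(c,'red'))
E
```

```text
time: 5.52
tool_pos: [617.9, 6.5, 319.5]
tcp_rot: [-3.141, -0.002, 2.727]
contact_force: [0.6, -0.3, -1.6]
grip_width: 25.4
time: 6.35
tool_pos: [649.8, -123.8, 320.8]
tcp_rot: [3.141, -0.001, 2.728]
contact_force: [0.1, 0.2, -1.1]
grip_width: 25.8
[ 649.84780583 -123.76526434  320.96186187] [ 3.14126106e+00 -3.59793816e-04  2.72815608e+00] [-0.00602164 -0.12264586 -2.0421203 ] 25.57966122039473
[([25, 154, 137, 113, 4957], [73.8, 205.2]), ([179, 162, 157, 105, 10351], [257.0, 210.7]), ([227, 297, 61, 11, 530], [257.0, 301.0])]
```

View pics/w3.png

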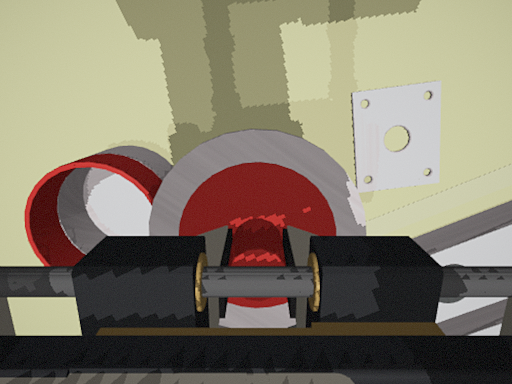

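The wrist view shows the pot rim's outer edge running from (25,220) to (100,154). The held lid's ring arc peaks at about (257,162).

Run:
```python
from h import *
c=capture('wrist');o=get_obs();T=o['tool_pos']
n,l,s,ce=cv2.connectedComponentsWithStats(mask(c,'red'))
def fit(px,z,r):
    P=np.array([onz(c,u,v,z)[:2] for u,v in px])
    f=lambda p:np.hypot(*(P-p[:2]).T)-(r or p[2])
    q=least_squares(f,[*P.mean(0),r or 45],loss='soft_l1',f_scale=1.);return q.x.round(1),np.abs(f(q.x)).mean().round(2)
pot=l==l[200,40] if l[200,40] else l==np.argmin(ce[1:,0])+1
left=[(np.flatnonzero(pot[v])[0]-.5,v) for v in range(158,245)]
top=[(u,np.flatnonzero(pot[:,u])[0]-.5) for u in range(40,125)]
for r in(50,None):print('pot',fit(left+top,80,r))
k=max(range(1,n),key=lambda i:s[i][4]);lid=l==k
top=[(u,np.flatnonzero(lid[:,u])[0]-.5) for u in range(185,331)]
for z in(136,138,140):
    for r in(41,None):
        q=fit(top,z,r);print('lid',z,q)
print(T); 
for n in('top','side'):
    c=capture(n);nn,l,s,ce=cv2.connectedComponentsWithStats(mask(c,'red'))
    for i in range(1,nn):
        if s[i][4]>200:print(n,s[i],ce[i].round(),circ(c,(l==i).astype(np.uint8),80,50,True))
```

```text
pot (array([ 619. , -232.2,   50. ]), np.float64(1.7))
pot (array([ 631.2, -226.9,   61.9]), np.float64(0.8))
lid 136 (array([ 648.5, -121. ,   41. ]), np.float64(0.18))
lid 136 (array([ 649.4, -121.4,   41.9]), np.float64(0.13))
lid 138 (array([ 648.2, -120.8,   41. ]), np.float64(0.14))
lid 138 (array([ 648.6, -121. ,   41.3]), np.float64(0.13))
lid 140 (array([ 648. , -120.7,   41. ]), np.float64(0.12))
lid 140 (array([ 647.8, -120.7,   40.8]), np.float64(0.13))
[ 649.86343928 -123.81779157  321.06468244]
top [333 126  27  40 212] [350. 147.] (array([ 619.3, -232.8,   50. ]), np.float64(4.78))
side [204  79  36  29 533] [222.  96.] (array([ 752. , -226.2,   50. ]), np.float64(16.29))
side [239  87  35  32 627] [258. 103.] (array([ 603.4, -288.5,   50. ]), np.float64(17.54))
```

Run:
```python
from h import *
c=capture('wrist')
m=mask(c,'red');n,l,s,ce=cv2.connectedComponentsWithStats(m)
pot=l==min((i for i in range(1,n) if s[i][4]>1000),key=lambda i:ce[i][0])
for a,b in((175,262),(185,262),(195,262),(175,250)):
    P=np.array([onz(c,np.flatnonzero(pot[v])[0]-.5,v,80)[:2] for v in range(a,b)])
    for r in(50,None):
        f=lambda p:np.hypot(*(P-p[:2]).T)-(r or p[2])
        q=least_squares(f,[620,-235,50]);print(a,b,q.x.round(1),np.abs(f(q.x)).mean().round(2))
# clean initial top view: inflate by half pixel, far half, stricter
img=cv2.imread('pics/top0.png')[:,:,::-1];c=capture('top');c['color']=img
n,l,s,ce=cv2.connectedComponentsWithStats(mask(c,'red'))
i=[i for i in range(1,n) if s[i][4]>300 and ce[i][0]>250][0]
k=cv2.findContours((l==i).astype(np.uint8),cv2.RETR_EXTERNAL,cv2.CHAIN_APPROX_NONE)[0][0][:,0]
P=np.array([onz(c,u,v,80)[:2] for u,v in k]);d=P.mean(0)-ray(c,0,0)[0][:2];d/=np.hypot(*d)
w=(P-P.mean(0))@d
for t in(-10,0,15):
    Q=P[w>t];f=lambda p:np.hypot(*(Q-p[:2]).T)-48.8
    q=least_squares(f,[620,-235]);print('top',t,q.x.round(1),np.abs(f(q.x)).mean().round(2))
```

```text
175 262 [ 620.2 -234.    50. ] 0.19
175 262 [ 619.4 -235.1   48.7] 0.16
185 262 [ 620.1 -234.    50. ] 0.19
185 262 [ 619.3 -235.3   48.5] 0.17
195 262 [ 619.9 -233.9   50. ] 0.18
195 262 [ 619.3 -235.3   48.6] 0.17
175 250 [ 620.2 -234.1   50. ] 0.18
175 250 [ 619.2 -235.3   48.5] 0.16
top -10 [ 619.1 -237.5] 0.75
top 0 [ 619.1 -237.4] 0.69
top 15 [ 619.1 -237.5] 0.58
```

The close view gives the lid-to-pot offset as (-28,-113) mm, which puts the TCP target at about (621,-237). The top camera agrees within 2 mm.

```bash
python3 -m pendant '[[[-0.001,-0.005,0],[0,0,0],0],[[-0.003,-0.017,0],[0,0,0],0],[[-0.006,-0.034,0],[0,0,0],0],[[-0.009,-0.055,0],[0,0,0],0],[[-0.012,-0.076,0],[0,0,0],0],[[-0.015,-0.094,0],[0,0,0],0],[[-0.0175,-0.107,0],[0,0,0],0],[[-0.019,-0.115,0],[0,0,0],0],[[-0.019,-0.115,0],[0,0,0],0],[[-0.019,-0.115,0],[0,0,0],0]]'
python3 -m pendant '[[[0,0,0.002],[0,0,0],0],[[0,0,0.006],[0,0,0],0],[[0,0,0.012],[0,0,0],0],[[0,0,0.018],[0,0,0],0],[[0,0,0.024],[0,0,0],0],[[0,0,0.028],[0,0,0],0],[[0,0,0.03],[0,0,0],0],[[0,0,0.03],[0,0,0],0]]'
python3 - <<'E'
from h import *
o=get_obs();print(o['tool_pos'],o['tcp_rot'],o['contact_force'],o['grip_width'])
c=capture('side');save(c,'s3');cv2.imwrite('pics/s3c.png',cv2.resize(c['color'][40:190,150:350,::-1],(800,600)))
E
```

```text
time: 7.48
tool_pos: [620.9, -238.1, 320.8]
tcp_rot: [3.141, -0.0, 2.726]
contact_force: [-0.3, 0.4, -1.9]
grip_width: 25.5
time: 8.15
tool_pos: [620.9, -237.8, 290.0]
tcp_rot: [3.141, -0.001, 2.727]
contact_force: [-0.5, 0.7, -1.5]
grip_width: 25.2
[ 620.86006219 -237.82136666  290.00934021] [ 3.14141894e+00 -1.39822577e-03  2.72683779e+00] [-0.51579567  0.74521596 -1.54515187] 25.164830996272887
```

View pics/s3c.png

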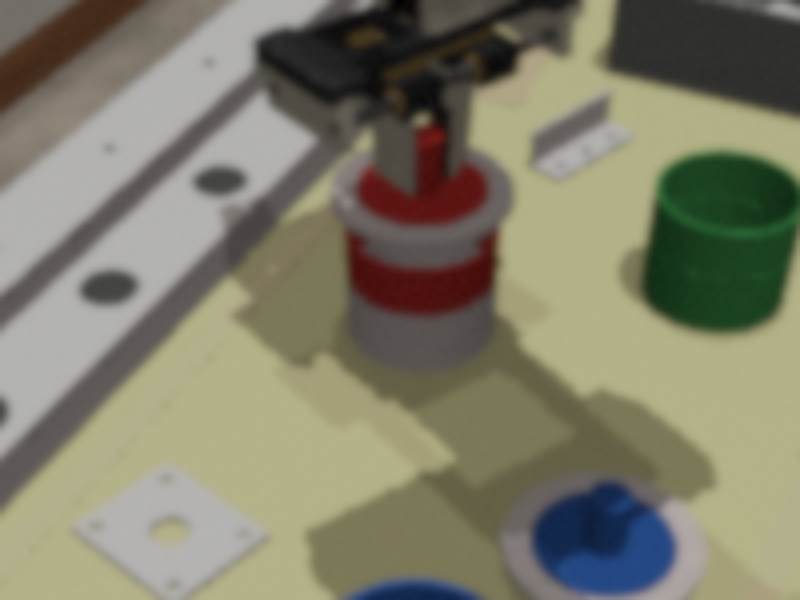

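The side crop shows the lid (centre column about 423) straight above the pot (centre column about 421). Next I'll lower it slowly while watching the force.

```bash
python3 -m pendant '[[[0,0,0.002],[0,0,0],0],[[0,0,0.005],[0,0,0],0],[[0,0,0.008],[0,0,0],0],[[0,0,0.011],[0,0,0],0],[[0,0,0.014],[0,0,0],0],[[0,0,0.016],[0,0,0],0],[[0,0,0.0175],[0,0,0],0],[[0,0,0.0185],[0,0,0],0],[[0,0,0.0185],[0,0,0],0],[[0,0,0.0185],[0,0,0],0]]'
python3 -m pendant '[[[0,0,0.0005],[0,0,0],0],[[0,0,0.001],[0,0,0],0],[[0,0,0.0015],[0,0,0],0],[[0,0,0.002],[0,0,0],0],[[0,0,0.002],[0,0,0],0],[[0,0,0.002],[0,0,0],0]]'
```

```text
time: 9.03
tool_pos: [621.0, -237.9, 272.5]
tcp_rot: [3.141, 0.0, 2.727]
contact_force: [-0.2, -0.0, -0.9]
grip_width: 25.4
time: 9.53
tool_pos: [621.0, -237.9, 270.4]
tcp_rot: [3.141, -0.0, 2.727]
contact_force: [-0.3, 0.2, -1.4]
grip_width: 25.6
```

```bash
python3 -m pendant '[[[0,0,0.0005],[0,0,0],0],[[0,0,0.001],[0,0,0],0],[[0,0,0.0012],[0,0,0],0],[[0,0,0.0012],[0,0,0],0],[[0,0,0.0012],[0,0,0],0]]'
python3 -m pendant '[[[0,0,0.0005],[0,0,0],0],[[0,0,0.0005],[0,0,0],0],[[0,0,0.0005],[0,0,0],0]]'
```

```text
time: 9.95
tool_pos: [621.0, -237.9, 269.2]
tcp_rot: [3.141, -0.0, 2.727]
contact_force: [0.5, 0.1, -2.8]
grip_width: 25.3
time: 10.2
tool_pos: [621.0, -237.9, 268.9]
tcp_rot: [3.142, 0.0, 2.727]
contact_force: [-0.3, 0.2, -0.3]
grip_width: 25.5
```

```bash
python3 -m pendant '[[[0,0,0.0003],[0,0,0],0],[[0,0,0.0006],[0,0,0],0],[[0,0,0.0006],[0,0,0],0],[[0,0,0.0006],[0,0,0],0]]'
```

```text
time: 10.53
tool_pos: [621.0, -237.9, 268.9]
tcp_rot: [3.142, 0.001, 2.727]
contact_force: [-2.0, 0.0, 5.7]
grip_width: 25.4
```

Contact came at 268.9 mm, the expected seating height. I'll release slowly and straight, then back off.

```bash
python3 -m pendant '[[[0,0,0],[0,0,0],0.028],[[0,0,0],[0,0,0],0.035],[[0,0,0],[0,0,0],0.045],[[0,0,0],[0,0,0],0.06],[[0,0,0],[0,0,0],0.08],[[0,0,0],[0,0,0],0.0918],[[0,0,0],[0,0,0],0.0918],[[0,0,0],[0,0,0],0.0918],[[0,0,0],[0,0,0],0.0918],[[0,0,0],[0,0,0],0.0918]]'
python3 -m pendant '[[[0,0,0],[0,0,0],0.0918],[[0,0,-0.004],[0,0,0],0.0918],[[0,0,-0.012],[0,0,0],0.0918],[[0,0,-0.025],[0,0,0],0.0918],[[0,0,-0.045],[0,0,0],0.0918],[[0,0,-0.065],[0,0,0],0.0918],[[0,0,-0.085],[0,0,0],0.0918],[[0,0,-0.1],[0,0,0],0.0918],[[0,0,-0.105],[0,0,0],0.0918],[[0,0,-0.105],[0,0,0],0.0918]]'
python3 - <<'E'
from h import *
c=capture('wrist');save(c,'w4');print('wrist ring @165? z=85+..',circ(c,mask(c,'red'),85))
c=capture('side');cv2.imwrite('pics/s4.png',cv2.resize(c['color'][40:190,150:350,::-1],(800,600)))
E
```

```text
time: 11.37
tool_pos: [620.9, -237.9, 268.1]
tcp_rot: [3.142, 0.0, 2.727]
contact_force: [0.3, 0.2, 0.3]
grip_width: 83.9
time: 12.2
tool_pos: [621.1, -238.0, 375.4]
tcp_rot: [-3.141, 0.004, 2.727]
contact_force: [-0.9, -0.1, 0.1]
grip_width: 92.0
wrist ring @165? z=85+.. (array([ 620.4, -235.5,   41.3]), np.float64(0.23))
```

View pics/s4.png

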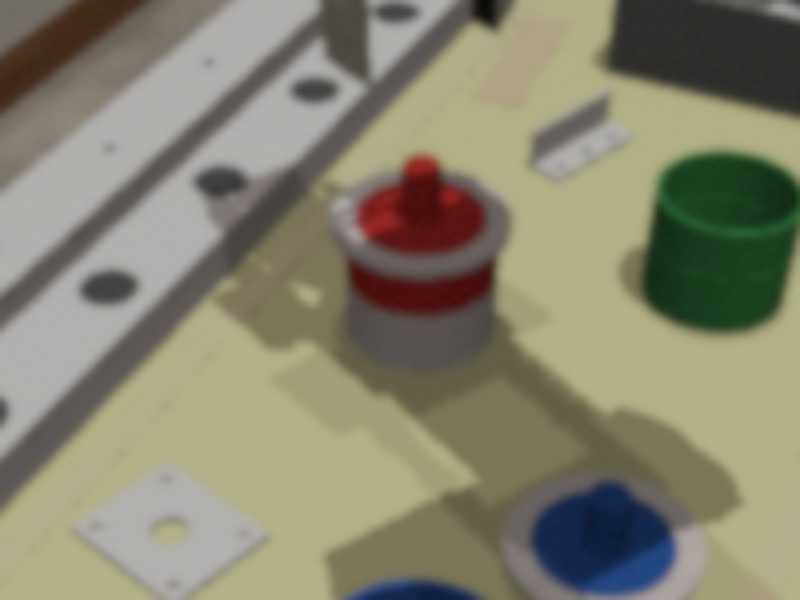

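View pics/w4.png

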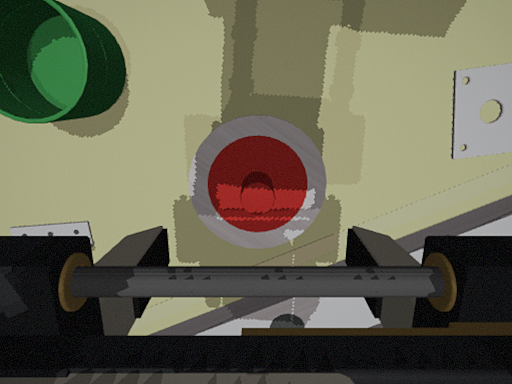

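The side crop shows the lid level and seated on the pot, with plate centre about 420 and pot centre about 421. In the wrist view it lies flat and the gripper is clear.

```bash
python3 -c "from plant import close_job;print(close_job())"
```

```text
the job is handed in; nothing more can be done
None
```

The red-knobbed cover is on the red pot, and I handed the job in after about 12 s of robot time. I gripped the cover by its knob, lowered it in small steps until it touched, then opened the jaws and backed straight up.

**Seating:** contact came at a tool height of 268.9 mm, the height calculated for a seated cover. The force reading at contact was about 6 N.

**Centring:** in the wrist camera, the released cover is at (620.4, -235.5) mm. The pot, measured before lowering, is at about (620, -234) mm, so they are about 2 mm apart. The side view shows the cover level and centred.

**What disagreed:**
- The first wrist fit of the pot rim was poor because it included part of the outer wall. I redid it on the clean edge only.
- The wrist camera reads about 2–3 mm high in y compared with the other views. I used the offset between cover and pot, where this error cancels.

**Not measured:** I did not re-measure the blue pot or the blue cover at the end. The arm passed above both, and the blue cover and the visible edge of the blue pot look unmoved in the last side view.

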